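# Register the lino block for printing

### The arm

A 6-joint arm with a two-finger parallel gripper is mounted at the origin on the work surface. World frame = base frame: x ahead of the robot, y to its left, z up, the work surface at z = 0. Lengths are in m, angles in rad, forces in N, time in s.
With the tool pointing down it reaches from about 0.3 to 0.875 m from the base axis. Payload 6.4 kg.
Tool frame: the origin (TCP) lies between the finger pads; the fingertips stand ahead of it and the grasp point (between the pads) lies 11 mm behind it (ctrl.finger_overhang is the z of the fingertips in the tool frame, in m); z points along the fingers, y is the line along which they close (so a half turn about z gives the same grasp; the last joint's range is limited). The gripper opens to 85 mm and grips with 20 to 120 N. Pads are 22 mm wide; open, the fingers measure 114 mm over their backs; the gripper's body (76 mm by 85 mm) begins 54 mm behind the grasp point. The pads swing forward as they close: fully open they stand 13 mm farther back than shut.
Start: joints at [1.138, 0.181, 1.607, -0, 1.354, -0.206], TCP at [0.129, 0.56, 0.239] pointing down, gripper open.
Joint ranges: [-2.99, 2.99], [-0.89, 2.07], [0.3, 2.58], [-1.14, 4.28], [0, 2.63], [-3.12, 3.12]. Speed limits (rad/s): [2.57, 2.57, 3.01, 3.14, 3.14, 3.14].

### API

Orientations are given as [roll, pitch, yaw] about the fixed x, y, z axes, in that order (R = Rz(yaw) Ry(pitch) Rx(roll)).
In Python, from cell import ctrl, snapshot gives the robot as it stands.
- The arm moves only by the tool drive_tool, never from a script. Its argument "deltas" is a list of rows, each a list of 7 numbers: the shift along the world's x, y, z in units of 50 mm (1.0 is 50 mm), then the turn, a rotation vector about the world's x, y, z in units of 6 degrees (1.0 is 6 degrees), then the finger opening in mm, from 0 to 85.4. A call has 1 to 12 rows; each row shifts and turns the commanded pose from where the row before left it; what a row does not reach is not made up. A row lasts 1/8 s, in which the tool goes at most 62.5 mm and 10.7 degrees, less where a joint would pass 70% of its speed; a pose out of reach is approached as far as the arm can. A call is refused whole if a number of a shift passes 1 or a number of a turn 1, either way. A call with a gripper value outside its range is refused whole. The fingers move at their own pace and stop on an object; "squeeze" is the grip in N (left out, the last holds). Time passes only in rows, so rows that do not move let the fingers close. It gives the time, the measured TCP pose, the force, the opening and the grip force at its end, in the units of the state.
- ctrl.sense(): the state, without advancing time (a new reading comes with each control period).
- snapshot(name): name is "scene" or "top" or "wrist"; returns a dict with "frame" (420x560x3 uint8, blue, green, red), "mtx" (3x3 intrinsics, pixels), "R" (3x3) and "t" (3): a world point X has camera coordinates R X + t. Camera axes: x right, y down, z forward; pixel columns grow to the right and rows downward; lengths in m; the calibration is good to about 2 mm. A picture is of the moment at which its call begins. There is no depth.
- ctrl.finish_job(): hands the job in; it is judged then, once.
The state is a dict: "time": time; "joints": joint angles; "qvel": joint speeds; "joint_torque": joint torques, N m; "position": TCP position; "ee_rot": TCP orientation; "force": force on the tool from outside, world axes, zero at the start; "torque": the same for the moment, N m; "width": opening from 0.0 (shut) to 1.0 (fully open); "finger_force": force on a finger pad.
Only numpy, scipy, OpenCV 4.12 (cv2) and the standard library are available. Lean on these libraries where they do the work, as an engineer would, in place of code of your own. Each camera call takes 0.05 s, during which the arm holds its last target. There are 200 camera calls.

### The job

With the fingertips only, push the blue lino printing block along the plywood registration board until it is registered for printing: one long side flat against the dark wooden far fence, and an end up against the steel stop with the red thumbscrew. Slide it on the board, do not pick it up or tip it, leave everything else where it is, and finish clear of it.

Things in the scene. Friction and masses are not known exactly. Their poses are not given: they have to be found in the camera images.
- block: Linoleum printing block to be pushed, loose: a wooden mount with a blue lino face on top carved with a pale leaf, a plain box 70 (its x) by 110 (its y) by 25 mm high, 0.13 to 0.25 kg. Origin at the centre of its underside, z up. Starts on the board, clear of fence and stop, its long side up to 25 degrees off the fence's line.
- board: Registration board, fixed: plywood 300 (its x) by 500 (its y) by 12 mm thick, origin at the centre of its underside on the table, turned up to 10 degrees. Along its far (+x) edge runs a dark wooden fence, full length, 30 mm above the board top; its near face, against which the block goes, is the plane x = +125 mm in the board frame.
- stop: Steel stop fixed on the board against the fence, near its left or its right end: a bar 70 (its x) by 30 (its y) by 30 mm high with a red thumbscrew on top (to 47 mm). Axes as the board's; origin at the centre of its underside. The block goes against its face (y = +15 or -15 mm) towards the middle of the board.
- ink_tin: Bystander: yellow ink tin with a yellow lid, diameter 64, height 45 mm, loose on the board near the fence, at the other end from the stop. It is not a stop. Origin at the centre of its underside.
- ink_bottle: Bystander: small amber bottle, diameter 36, height 65 mm, loose on the board near its left near corner. Origin at the centre of its underside.
- brayer: Bystander: ink roller lying on the table left of the board, about 180 mm long by 110 mm wide, 36 mm high. Origin on the table under the roller; the red handle points to its -x.
- brush_tin: Bystander: steel tin with brushes on the table left of the board, diameter 72, height about 180 mm with the brushes. Origin at the centre of its underside.
- spare_block: Bystander: another lino block with an orange face, 65 by 90 by 25 mm, on the table right of the board. Origin at the centre of its underside. Not the one to push.
- baren: Bystander: wooden baren (round rubbing pad with a knob), diameter 100, height 45 mm, on the table right of the board. Origin at the centre of its underside.
Not all that is in view belongs to the job. What is shaped like the block but green, pink or purple is not meant.

How it is judged:
By the outcome, as a careful person would: the job done as asked, in the order asked, and still so for the second after the job is handed in, with the robot touching nothing.
It also fails if it takes over 45 s, if anything falls off the work surface, if the arm or the gripper's body presses on something with over 40 N, if the wrist force passes 120 N, or if a joint passes its speed limit or range.

## Working session

There is one attempt and no reset: what is moved stays moved. The work goes in short steps, Python scripts to look and compute and a tool call to move; the robot and the scene stay as the last step left them, time stands still between calls to the robot, and variables do not carry over. Pictures are saved under pics/ and viewed, at most 10 in all, crops included, and the job is handed in when it is done.

Besides the shell and the picture viewer there is one more tool, called after "Request:" in YAML: its name, and indented under it one key for each argument. drive_tool: Moves the arm, as the interface text tells. Its arguments: {"type":"object","properties":{"deltas":{"type":"array"},"squeeze":{"type":"number"}},"required":["deltas"]}

```bash
mkdir -p pics; cat > h.py <<'E'
import numpy as np, cv2
from cell import ctrl, snapshot
def px2w(s,uv,z):
    K,R,t=[np.array(s[k]) for k in("mtx","R","t")]
    d=R.T@np.linalg.inv(K)@np.array([uv[0],uv[1],1.]); c=-R.T@t
    return c+d*(z-c[2])/d[2]
def w2px(s,X):
    p=np.array(s["mtx"])@(np.array(s["R"])@np.array(X)+np.array(s["t"])); return p[:2]/p[2]
E
python3 - <<'E'
from h import *
a=snapshot("top");cv2.imwrite("pics/top0.png",a["frame"])
b=snapshot("scene");cv2.imwrite("pics/scene0.png",b["frame"])
print(-np.array(a["R"]).T@a["t"],a["R"],a["mtx"]); s=ctrl.sense(); print(s["position"],s["ee_rot"],s["width"],ctrl.finger_overhang)
E
```

```text
[0.36278064 0.00160072 1.39226492] [[-0.02794161 -0.99957864  0.00786233]
 [-0.99094294  0.02666502 -0.13160954]
 [ 0.13134443 -0.0114685  -0.99127045]] [[427.80946741   0.         286.02993413]
 [  0.         427.80946741 205.83410311]
 [  0.           0.           1.        ]]
[0.12909113 0.5598357  0.23848709] [-3.14002840e+00 -3.14981525e-04  2.91476935e+00] 0.9995824924910497 0.008
```

View pics/top0.png

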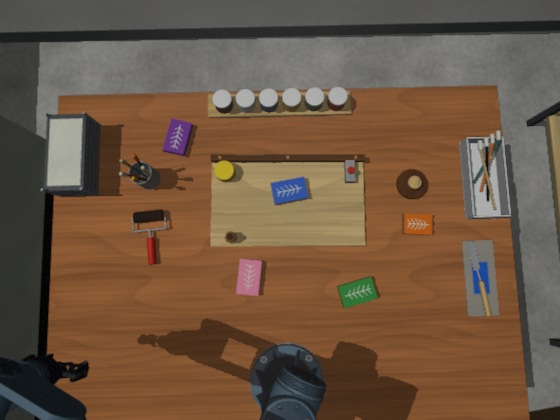

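View pics/scene0.png

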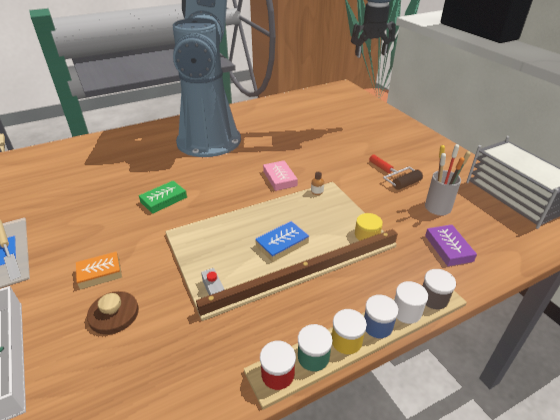

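The top view shows the blue block at (290,190), the stop with its red screw at (351,170), the tin at (224,171) and the bottle at (231,237). Things that could be mistaken for the block are purple (178,137), pink (249,277), green (358,292), orange (418,224) and the blue patch under the tool on the right tray (480,278). I choose (290,190), because it is on the board and has a blue face with a pale leaf.

```bash
cat >> h.py <<'E'
def block(s,box=None):
    f=s["frame"].astype(int); m=((f[...,0]>f[...,2]+60)&(f[...,0]>f[...,1]+40)).astype(np.uint8)
    if box is not None:
        k=np.zeros_like(m); k[box[1]:box[3],box[0]:box[2]]=1; m*=k
    m=cv2.morphologyEx(m,cv2.MORPH_CLOSE,np.ones((7,7)))
    n,l,st,c=cv2.connectedComponentsWithStats(m); i=1+np.argmax(st[1:,4])
    pts=cv2.findContours((l==i).astype(np.uint8),0,2)[0][0].reshape(-1,2)
    W=np.array([px2w(s,p,.037)[:2] for p in pts])
    (c,wh,a)=cv2.minAreaRect((W*1000).astype(np.float32)); 
    if wh[0]<wh[1]: a+=90
    return np.array(c)/1000,wh,((a)%180)   # centre, size mm, world angle of long axis deg
E
python3 - <<'E'
from h import *
a=snapshot("top");cv2.imwrite("pics/crop0.png",cv2.resize(a["frame"][145:255,200:380],None,fx=4.4,fy=4.4,interpolation=cv2.INTER_CUBIC))
b=snapshot("scene");cv2.imwrite("pics/crop1.png",cv2.resize(b["frame"][150:320,160:400],None,fx=3.3,fy=3.3,interpolation=cv2.INTER_CUBIC))
print(block(a,(200,145,380,255)));print(block(b,(230,210,330,270)))
E
```

```text
(array([ 0.59356567, -0.02489404]), (68.27791595458984, 107.74639892578125), 99.44616222381592)
(array([ 0.59783527, -0.02477234]), (71.35713195800781, 111.19737243652344), 99.88100051879883)
```

View pics/crop0.png

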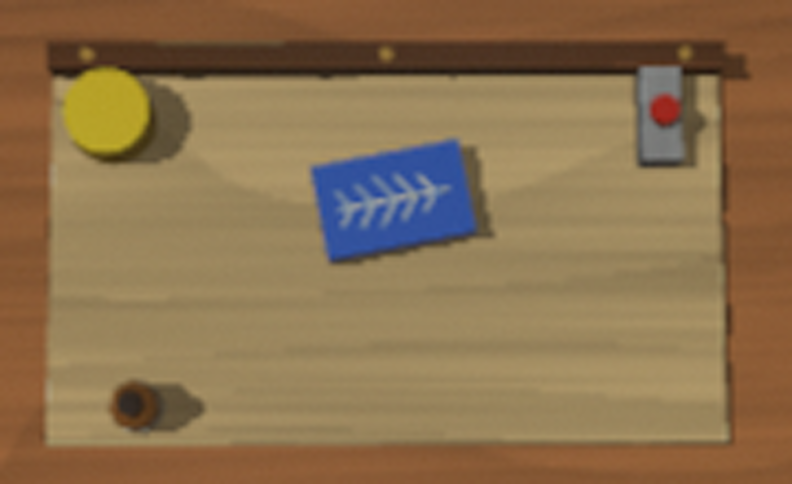

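View pics/crop1.png

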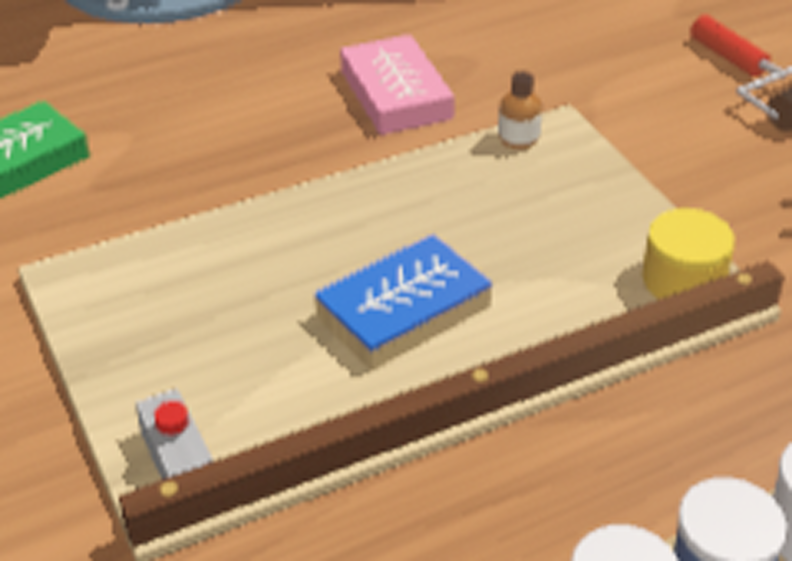

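Both crops confirm the block: blue with a leaf, and a measured size close to 70x110. In crop0 the board's near corners are at (47,443) and (729,443), the fence foot runs (52,75)-(722,75), and the stop's inner top edge runs (637,67)-(639,165).

```bash
python3 - <<'E'
from h import *
a=snapshot("top");b=snapshot("scene")
A=lambda u,v,z:px2w(a,(200+(u+.5)/4.4-.5,145+(v+.5)/4.4-.5),z)[:2]
B=lambda u,v,z:px2w(b,(160+(u+.5)/3.3-.5,150+(v+.5)/3.3-.5),z)[:2]
nl,nr=A(47,443,.012),A(729,443,.012)
print("near corners",nl,nr,np.linalg.norm(nl-nr)); print("scene near corners",B(571,104,.012),B(20,268,.012))
print("scene far corners bottom",B(138,560,0),B(780,318,.0))
print("fence foot",A(52,76,.012),A(722,76,.012)," top",A(52,73,.042),A(722,73,.042))
print("stop in",A(637,67,.042),A(639,165,.042),"out",A(683,67,.042),A(683,165,.042))
print("stop scene",B(137,405,.042),B(180,390,.042),B(165,473,.042))
print("tin",A(107,112,.045+.012),"bottle",A(133,403,.077))
d=(nl-nr)/np.linalg.norm(nl-nr);print("board yaw deg",np.degrees(np.arctan2(d[1],d[0]))-90)
E
```

```text
near corners [0.4244389  0.23230152] [ 0.41066827 -0.26594222] 0.4984340039865502
scene near corners [0.42525109 0.23561025] [ 0.4156308  -0.26284447]
scene far corners bottom [ 0.70780561 -0.2700056 ] [0.72170227 0.23059325]
fence foot [0.6983078  0.22728069] [ 0.68520932 -0.27506042]  top [0.69326389 0.22236423] [ 0.68045379 -0.26916415]
stop in [ 0.68658988 -0.20685712] [ 0.6134209  -0.20495758] out [ 0.68570884 -0.24069722] [ 0.61257035 -0.23710034]
stop scene [ 0.62178343 -0.23582906] [ 0.62215248 -0.20591728] [ 0.68495969 -0.23920595]
tin [0.65971662 0.18037107] bottle [0.4476947  0.16141901]
board yaw deg -1.5831580572451003
```

The board yaw is about -1.5°. The fence face is at x≈0.693 at y=0, the stop face is at y≈-0.206, and the block is about 11° off the fence line. The plan is:
1. Push +x with both spread fingertips, so the block squares up against the fence.
2. Push its left end along -y to the stop.

First move: travel to above the near side.

Request:
drive_tool:
  deltas:
    - [0.635,-0.975,0,0,0,0.16,50]
    - [0.635,-0.975,0,0,0,0.16,50]
    - [0.635,-0.975,0,0,0,0.16,50]
    - [0.635,-0.975,0,0,0,0.16,50]
    - [0.635,-0.975,0,0,0,0.16,50]
    - [0.635,-0.975,0,0,0,0.16,50]
    - [0.635,-0.975,0,0,0,0.16,50]
    - [0.635,-0.975,0,0,0,0.16,50]
    - [0.635,-0.975,0,0,0,0.16,50]
    - [0.635,-0.975,0,0,0,0.16,50]
    - [0.635,-0.975,0,0,0,0.16,50]
    - [0.635,-0.975,0,0,0,0.16,50]

```text
time: 1.8
position: [0.5111, -0.0266, 0.2395]
ee_rot: [3.141, 0.001, 3.116]
force: [0.3, 1.1, -0.3]
width: 0.583
finger_force: 0.0
```

Request:
drive_tool:
  deltas:
    - [0,0,-1,0,0,0,50]
    - [0,0,-1,0,0,0,50]
    - [0,0,-1,0,0,0,50]
    - [0,0,-0.7,0,0,0,50]
    - [0,0,-0.3,0,0,0,50]
    - [0,0,-0.1,0,0,0,50]
    - [0,0,0,0,0,0,50]

```text
time: 2.68
position: [0.5112, -0.0249, 0.0353]
ee_rot: [-3.141, 0.002, 3.116]
force: [-1.3, 0.4, 0.0]
width: 0.586
finger_force: 0.0
```

```bash
python3 - <<'E'
from h import *
print(ctrl.finger_overhang)
for n in("wrist","scene"):
    a=snapshot(n);cv2.imwrite(f"pics/{n}1.png",a["frame"])
f=a["frame"][120:300,150:400];w=snapshot("wrist")["frame"]
cv2.imwrite("pics/m1.png",np.hstack([cv2.resize(f,(420,302)),cv2.resize(w,(380,302))]))
E
```

```text
0.008
```

View pics/m1.png

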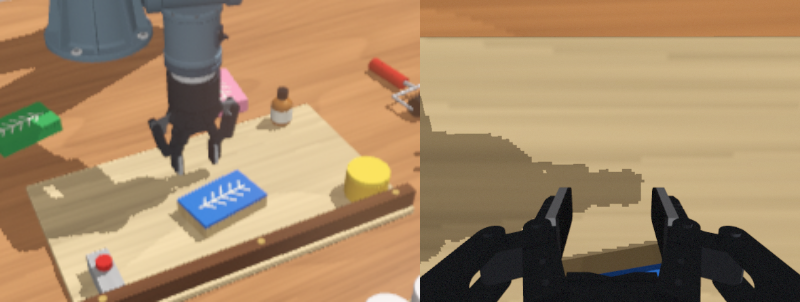

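The fingertips stand behind the block's near long side and clear of the board. I'll lower a little and push towards the fence.

Request:
drive_tool:
  deltas:
    - [0,0,-0.16,0,0,0,50]
    - [0.3,0,0,0,0,0,50]
    - [0.18,0,0,0,0,0,50]
    - [0.18,0,0,0,0,0,50]
    - [0.18,0,0,0,0,0,50]
    - [0.18,0,0,0,0,0,50]
    - [0.18,0,0,0,0,0,50]
    - [0.18,0,0,0,0,0,50]
    - [0.18,0,0,0,0,0,50]
    - [0.1,0,0,0,0,0,50]
    - [0,0,0,0,0,0,50]

```text
time: 4.2
position: [0.5939, -0.0248, 0.0264]
ee_rot: [-3.141, 0.001, 3.116]
force: [0.3, -0.2, 0.6]
width: 0.582
finger_force: 0.0
```

```bash
python3 - <<'E'
from h import *
a=snapshot("scene");print(block(a,(200,200,340,290)))
b=snapshot("top")["frame"]
cv2.imwrite("pics/m2.png",np.hstack([cv2.resize(a["frame"][150:320,160:400],(410,290)),cv2.resize(b[145:255,200:380],(390,290))]))
E
```

```text
(array([ 0.64156921, -0.03213459]), (111.09515380859375, 72.07673645019531), 88.53997802734375)
```

View pics/m2.png

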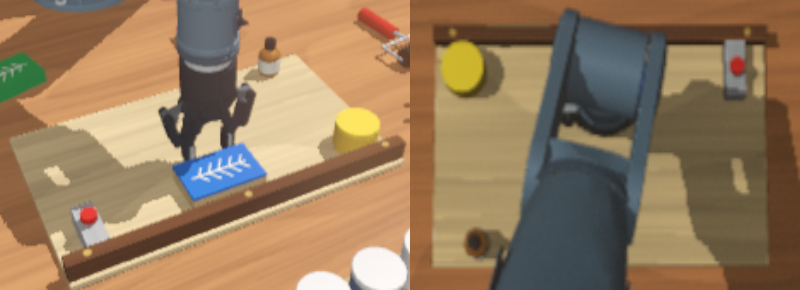

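The block is now parallel to the fence at 88.5°, with about 16 mm left to go. I'll push on to the fence gently and watch the force.

Request:
drive_tool:
  deltas:
    - [0.1,0,0,0,0,0,50]
    - [0.1,0,0,0,0,0,50]
    - [0.08,0,0,0,0,0,50]
    - [0,0,0,0,0,0,50]

```text
time: 4.8
position: [0.6079, -0.0248, 0.0264]
ee_rot: [-3.141, 0.001, 3.116]
force: [-1.0, -0.2, 0.9]
width: 0.586
finger_force: 0.0
```

Request:
drive_tool:
  deltas:
    - [0.03,0,0,0,0,0,50]
    - [0.02,0,0,0,0,0,50]
    - [0,0,0,0,0,0,50]

```text
time: 5.18
position: [0.6098, -0.0247, 0.0263]
ee_rot: [3.142, -0.0, 3.116]
force: [-1.7, 0.6, 1.1]
width: 0.586
finger_force: 0.8
```

Request:
drive_tool:
  deltas:
    - [0.03,0,0,0,0,0,50]
    - [0,0,0,0,0,0,50]

```text
time: 5.42
position: [0.6115, -0.0247, 0.0263]
ee_rot: [-3.142, 0.0, 3.116]
force: [-1.8, -0.0, 0.2]
width: 0.586
finger_force: 0.4
```

Request:
drive_tool:
  deltas:
    - [0.02,0,0,0,0,0,50]
    - [0,0,0,0,0,0,50]

```text
time: 5.68
position: [0.6121, -0.0247, 0.0262]
ee_rot: [-3.142, -0.0, 3.116]
force: [-1.8, 0.3, 1.7]
width: 0.586
finger_force: 1.3
```

Request:
drive_tool:
  deltas:
    - [0.03,0,0,0,0,0,50]
    - [0.03,0,0,0,0,0,50]
    - [0,0,0,0,0,0,50]

```text
time: 6.05
position: [0.6122, -0.0246, 0.0258]
ee_rot: [3.141, -0.007, 3.116]
force: [-13.1, -1.1, 8.9]
width: 0.585
finger_force: 6.9
```

```bash
python3 - <<'E'
from h import *
a=snapshot("scene");print(block(a,(200,200,340,290)));s=ctrl.sense();print(s["force"],s["position"])
E
```

```text
(array([ 0.65593225, -0.03210662]), (110.68726348876953, 65.99980163574219), 88.78047180175781)
[-13.67155855  -1.43079565   9.67950532] [ 0.61219916 -0.02458312  0.02581577]
```

The block is against the fence, with 13 N contact. I'll back off, lift, turn the tool -90° and move to the left end.

Request:
drive_tool:
  deltas:
    - [-0.4,0,0,0,0,0,50]
    - [-0.4,0,0.2,0,0,0,50]
    - [-0.2,0,0.8,0,0,-1,20]
    - [0,0.3,0.8,0,0,-1,20]
    - [0,0.3,0,0,0,-1,20]
    - [0,0.3,0,0,0,-1,20]
    - [0,0.3,0,0,0,-1,20]
    - [0.3,0.3,0,0,0,-1,20]
    - [0.3,0.2,0,0,0,-1,20]
    - [0.3,0,0,0,0,-1,20]
    - [0.3,0,0,0,0,-1,20]
    - [0.3,0,0,0,0,-1,20]

```text
time: 7.6
position: [0.6414, 0.0605, 0.1165]
ee_rot: [3.14, 0.001, 2.065]
force: [0.3, 0.9, -0.4]
width: 0.236
finger_force: 0.0
```

Request:
drive_tool:
  deltas:
    - [0.3,0,0,0,0,-1,20]
    - [0.1,0,0,0,0,-1,20]
    - [0,0,0,0,0,-1,20]
    - [0,0,0,0,0,-1,20]
    - [0,0,0,0,0,-1,20]
    - [0,0,0,0,0,0,20]

```text
time: 8.35
position: [0.6607, 0.0603, 0.1164]
ee_rot: [3.141, -0.0, 1.546]
force: [0.2, 0.0, -0.6]
width: 0.233
finger_force: 0.0
```

```bash
python3 - <<'E'
from h import *
a=snapshot("scene");print(block(a,(200,200,340,290)));s=ctrl.sense();print(s["position"],s["ee_rot"],s["joints"],s["width"])
E
```

```text
(array([ 0.65692615, -0.03150089]), (110.04735565185547, 65.3335952758789), 88.16705322265625)
[0.66067814 0.06031837 0.11638685] [ 3.14068222e+00 -5.77749380e-05  1.54721408e+00] [-8.75196111e-02  4.93537849e-01  1.46125384e+00  1.24971292e-04
  1.18589609e+00 -6.39842118e-02] 0.23206967847041524
```

Request:
drive_tool:
  deltas:
    - [-0.06,0,-0.9,0,0,0,20]
    - [0,0,-0.6,0,0,0,20]
    - [0,0,-0.23,0,0,0,20]
    - [0,0,0,0,0,0,20]

```text
time: 8.9
position: [0.6571, 0.0603, 0.0294]
ee_rot: [-3.141, -0.0, 1.546]
force: [0.3, 0.6, 1.0]
width: 0.233
finger_force: 0.0
```

Request:
drive_tool:
  deltas:
    - [0,-0.2,0,0,0,0,20]
    - [0,-0.2,0,0,0,0,20]
    - [-0.005,-0.2,0,0,0,0,20]
    - [-0.005,-0.2,0,0,0,0,20]
    - [-0.005,-0.2,0,0,0,0,20]
    - [-0.005,-0.2,0,0,0,0,20]
    - [-0.005,-0.2,0,0,0,0,20]
    - [-0.005,-0.2,0,0,0,0,20]
    - [-0.005,-0.2,0,0,0,0,20]
    - [-0.005,-0.1,0,0,0,0,20]
    - [0,0,0,0,0,0,20]

```text
time: 10.28
position: [0.6551, -0.0355, 0.0296]
ee_rot: [-3.141, 0.001, 1.545]
force: [0.5, 0.3, 0.3]
width: 0.234
finger_force: 0.0
```

```bash
python3 - <<'E'
from h import *
a=snapshot("scene");print(block(a,(160,180,340,300)))
b=snapshot("top")["frame"]
cv2.imwrite("pics/m3.png",np.hstack([cv2.resize(a["frame"][150:320,160:400],(410,290)),cv2.resize(b[145:255,200:380],(390,290))]))
E
```

```text
(array([ 0.65453485, -0.10112923]), (111.21760559082031, 65.36869812011719), 88.78581237792969)
```

View pics/m3.png

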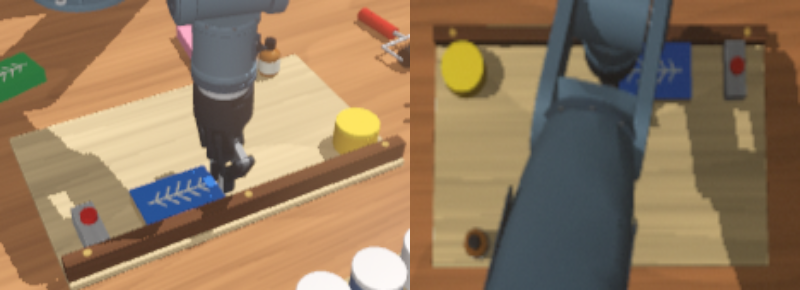

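The block slides along the fence and stays parallel to it, with about 49 mm left to the stop.

Request:
drive_tool:
  deltas:
    - [-0.005,-0.2,0,0,0,0,20]
    - [-0.005,-0.2,0,0,0,0,20]
    - [-0.005,-0.2,0,0,0,0,20]
    - [-0.005,-0.15,0,0,0,0,20]
    - [0,-0.1,0,0,0,0,20]
    - [0,0,0,0,0,0,20]

```text
time: 11.12
position: [0.6544, -0.0779, 0.0299]
ee_rot: [3.141, 0.0, 1.544]
force: [-0.6, 0.1, -0.4]
width: 0.232
finger_force: 0.0
```

Request:
drive_tool:
  deltas:
    - [0,-0.04,0,0,0,0,20]
    - [0,-0.03,0,0,0,0,20]
    - [0,0,0,0,0,0,20]

```text
time: 11.5
position: [0.6544, -0.0805, 0.0299]
ee_rot: [3.141, -0.0, 1.545]
force: [-0.0, 1.4, 0.3]
width: 0.234
finger_force: 0.6
```

Request:
drive_tool:
  deltas:
    - [0,-0.03,0,0,0,0,20]
    - [0,-0.02,0,0,0,0,20]
    - [0,0,0,0,0,0,20]

```text
time: 11.88
position: [0.6544, -0.0833, 0.0299]
ee_rot: [3.141, 0.0, 1.545]
force: [0.4, 2.5, 1.0]
width: 0.232
finger_force: 0.9
```

Request:
drive_tool:
  deltas:
    - [0,-0.03,0,0,0,0,20]
    - [0,-0.02,0,0,0,0,20]
    - [0,0,0,0,0,0,20]

```text
time: 12.25
position: [0.6543, -0.0859, 0.0298]
ee_rot: [3.141, 0.0, 1.545]
force: [0.5, 1.8, 1.7]
width: 0.238
finger_force: 0.8
```

Request:
drive_tool:
  deltas:
    - [0,-0.03,0,0,0,0,20]
    - [0,-0.02,0,0,0,0,20]
    - [0,0,0,0,0,0,20]

```text
time: 12.62
position: [0.6543, -0.0869, 0.0298]
ee_rot: [-3.141, -0.002, 1.545]
force: [0.6, 7.2, 1.8]
width: 0.24
finger_force: 3.4
```

There is contact with the stop. I'll press slightly more, back off in +y, lift, and then press the near long side towards the fence again to be sure.

Request:
drive_tool:
  deltas:
    - [0,-0.02,0,0,0,0,20]
    - [0,0,0,0,0,0,20]

```text
time: 12.88
position: [0.6542, -0.0869, 0.0298]
ee_rot: [-3.141, -0.003, 1.545]
force: [-0.8, 10.1, 3.5]
width: 0.233
finger_force: 5.0
```

Request:
drive_tool:
  deltas:
    - [0,0.2,0,0,0,0,20]
    - [0,0.4,0.2,0,0,0,20]
    - [0,0.2,0.9,0,0,1,20]
    - [-0.3,0,0.9,0,0,1,50]
    - [-0.5,-0.2,0,0,0,1,50]
    - [-0.6,-0.4,0,0,0,1,50]
    - [-0.6,-0.4,0,0,0,1,50]
    - [-0.4,-0.4,0,0,0,1,50]
    - [0,-0.3,0,0,0,1,50]
    - [0,-0.2,0,0,0,1,50]
    - [0,0,0,0,0,1,50]
    - [0,0,0,0,0,1,50]

```text
time: 14.38
position: [0.5344, -0.1438, 0.1304]
ee_rot: [-3.141, 0.001, 2.596]
force: [0.6, -0.8, -0.1]
width: 0.583
finger_force: 0.0
```

Request:
drive_tool:
  deltas:
    - [0,0,0,0,0,1,50]
    - [0,0,0,0,0,1,50]
    - [0,0,0,0,0,1,50]
    - [0,0,0,0,0,1,50]
    - [0,0,0,0,0,1,50]
    - [0,0,0,0,0,0,50]

```text
time: 15.12
position: [0.5345, -0.1437, 0.1304]
ee_rot: [-3.141, 0.001, 3.115]
force: [-0.3, -0.2, -0.4]
width: 0.584
finger_force: 0.0
```

```bash
python3 - <<'E'
from h import *
a=snapshot("scene");print(block(a,(160,180,340,320)))
b=snapshot("top")["frame"]
cv2.imwrite("pics/m4.png",np.hstack([cv2.resize(a["frame"][200:300,170:311],(410,290),interpolation=2),cv2.resize(b[150:216,285:373],(390,290),interpolation=2)]))
E
```

```text
(array([ 0.6532373 , -0.15201044]), (108.16242980957031, 66.0486831665039), 88.61972045898438)
```

View pics/m4.png

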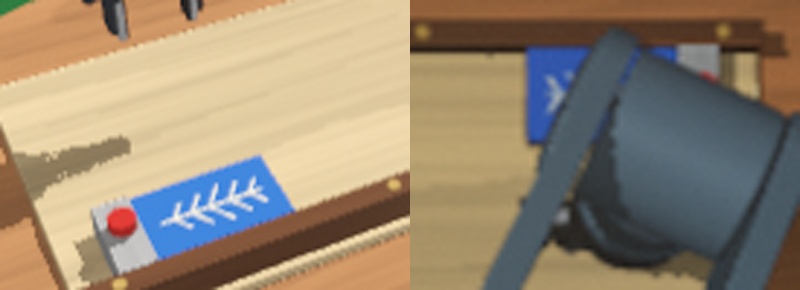

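The block is flush at the stop and appears flush at the fence. I'll do one gentle seating press towards the fence.

Request:
drive_tool:
  deltas:
    - [0,-0.15,-0.9,0,0,0,50]
    - [0,0,-0.9,0,0,0,50]
    - [0,0,-0.27,0,0,0,50]
    - [0.4,0,0,0,0,0,50]
    - [0.4,0,0,0,0,0,50]
    - [0.3,0,0,0,0,0,50]
    - [0.2,0,0,0,0,0,50]
    - [0.08,0,0,0,0,0,50]
    - [0,0,0,0,0,0,50]

```text
time: 16.35
position: [0.6033, -0.1517, 0.0265]
ee_rot: [-3.141, 0.0, 3.116]
force: [0.8, 0.2, 0.2]
width: 0.59
finger_force: 0.0
```

Request:
drive_tool:
  deltas:
    - [0.04,0,0,0,0,0,50]
    - [0.04,0,0,0,0,0,50]
    - [0,0,0,0,0,0,50]

```text
time: 16.73
position: [0.6073, -0.1518, 0.0263]
ee_rot: [-3.142, 0.0, 3.116]
force: [0.5, -1.1, 0.2]
width: 0.588
finger_force: 0.0
```

Request:
drive_tool:
  deltas:
    - [0.03,0,0,0,0,0,50]
    - [0.03,0,0,0,0,0,50]
    - [0,0,0,0,0,0,50]

```text
time: 17.1
position: [0.6091, -0.1516, 0.0261]
ee_rot: [3.141, -0.003, 3.116]
force: [-5.2, 0.6, 4.4]
width: 0.587
finger_force: 2.9
```

It seated at x=0.609, as predicted for full fence contact. I'll retreat and do the final check.

Request:
drive_tool:
  deltas:
    - [0.02,0,0,0,0,0,50]
    - [-0.2,0,0,0,0,0,50]
    - [-0.5,0,0.1,0,0,0,50]
    - [-0.5,0,0.8,0,0,0,50]
    - [-0.5,0,0.8,0,0,0,50]
    - [-0.6,0.3,0.9,0,0,0,50]
    - [-0.6,0.9,0.9,0,0,0,50]
    - [0,1,0,0,0,0,50]
    - [0,1,0,0,0,0,50]
    - [0,1,0,0,0,0,50]
    - [0,0,0,0,0,0,50]

```text
time: 18.48
position: [0.4691, 0.0561, 0.1963]
ee_rot: [3.141, 0.001, 3.121]
force: [0.1, -0.2, 0.5]
width: 0.588
finger_force: 0.0
```

```bash
python3 - <<'E'
from h import *
a=snapshot("scene");t=snapshot("top");print(block(a,(160,180,340,320)),block(t,(200,145,380,255)))
cv2.imwrite("pics/m5.png",np.hstack([cv2.resize(a["frame"][130:310,160:414],(410,290),interpolation=2),cv2.resize(t["frame"][145:255,220:368],(390,290),interpolation=2)]))
E
```

```text
(array([ 0.65367554, -0.15194058]), (108.32319641113281, 65.17578125), 88.61972045898438) (array([ 0.65237115, -0.15289038]), (109.3088150024414, 65.9661636352539), 88.50735473632812)
```

View pics/m5.png

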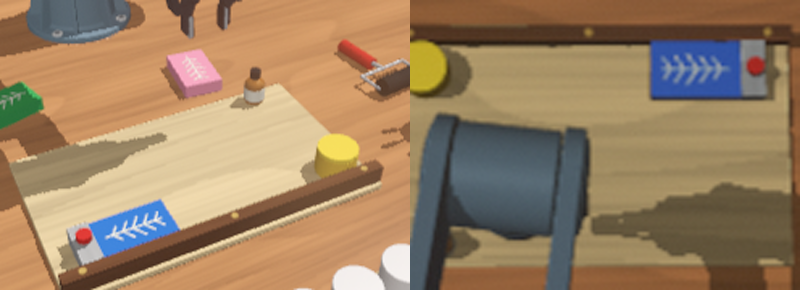

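The final picture shows the block flush along the fence and against the stop, with the bystanders in place and the arm clear.

```bash
python3 -c "
from cell import ctrl; print(ctrl.finish_job())"
```

```text
the job is handed in; nothing more can be done
None
```

I pushed the blue block flat against the far fence and up to the steel stop, backed the arm clear, and handed the job in at about 18.6 s of the 45 s allowed; no verdict came back.

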